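Load the sample post, arm the interlock by feel and start the scan

ROBOT

A 6-joint arm with a two-finger parallel gripper is mounted at the origin on the work surface. World frame = base frame: x ahead of the robot, y to its left, z up, the work surface at z = 0. Lengths are in mm, angles in rad, forces in N, time in s.
With the tool pointing down it reaches from about 400 to 825 mm from the base axis. Payload 7 kg.
Tool frame: the origin (TCP) lies at the very end of the fingers, on their centre line; the grasp point (between the pads) lies 19 mm behind it (ctrl.grip_depth is the distance from the TCP to the grasp point, in mm); z points along the fingers, y is the direction in which the jaws open and shut (so a half turn about z gives the same grasp; the last joint's range is limited). The gripper opens to 85 mm and grips with 20 to 120 N. Pads are 22 mm wide; open, the fingers measure 114 mm over their backs; the gripper's body (76 mm by 85 mm) begins 54 mm behind the grasp point. The pads swing forward as they close: fully open they stand 13 mm farther back than shut.
Start: joints at [1.475, 0.359, 0.012, 0, -1.224, -0.288], TCP at [252.758, 625.866, 231.302] pointing down, gripper open.
Joint ranges: [-3.07, 3.07], [-1.43, 2.12], [-1.02, 1.25], [-3.03, 1.67], [-3.05, -0], [-3.03, 3.03]. Speed limits (rad/s): [2.39, 2.39, 3.01, 3.14, 3.14, 3.14].

INTERFACE

Orientations are given as a 3x3 rotation matrix whose columns are the frame's x, y, z axes.
In Python, from workcell import status, eyes, order, ctrl gives the robot as it stands.
- The arm moves only by the shell command python3 -m pendant 'ROWS' [FORCE]. ROWS is JSON, a list of rows, each a list of 7 numbers: the shift along the tool's x, y, z in cm, then the turn, a rotation vector about the tool's x, y, z in degrees, then the closure, from -1 (fully open) to 1 (shut), so that 0 is half open. A call has exactly 8 rows; each row is the pose to reach, as a shift and turn from the pose measured when the call began, along the tool's axes at that moment; what a row does not reach only later rows make up. A row lasts 1/8 s, in which the tool goes at most 62.5 mm and 10.7 degrees, less where a joint would pass 70% of its speed; a pose out of reach is approached as far as the arm can. A call with a gripper value outside its range is refused whole. The fingers move at their own pace and stop on an object; FORCE is the grip in N (left out, the last holds). Time passes only in rows, so rows that repeat a pose let the fingers close, or fill a call up. It gives the time, the measured TCP pose, the force and the opening at its end, in the units of the state.
- status.sense(): the state, without advancing time (a new reading comes with each control period).
- eyes.camera(name): name is "scene" or "top" or "wrist"; returns a dict with "image" (384x512x3 uint8, red, green, blue), "range_z" (384x512 float32, mm along the optical axis (not along the pixel's ray), 0 where there is no reading), "intrinsics" (3x3 intrinsics, pixels), "k1" (the pictures are not rectified: a ray, as slopes to the right and down, at radius r is drawn at 1 + k1 r^2 times it, then the intrinsics apply), "world_from_camera" (4x4, takes a point from camera to world coordinates); the wrist camera has in their place "mount" (4x4, takes a point from camera to tool coordinates, whose origin is the TCP and whose axes are the flange's). Camera axes: x right, y down, z forward; pixel columns grow to the right and rows downward; lengths in mm; the calibration is good to about 2 mm. A picture is of the moment at which its call begins: read the wrist's pose just before it.
- order.hand_in(): hands the job in, once; it reports no verdict.
The state is a dict: "clock": time; "joint_pos": joint angles; "joint_velocities": joint speeds; "effort": joint torques, N m; "ee_pos": TCP position; "tool_rot": TCP orientation; "force": force on the tool from outside, world axes, zero at the start; "torque": the same for the moment, N m; "grip_width": finger opening in mm.
Only numpy, scipy, OpenCV 4.12 (cv2) and the standard library are available. Lean on these libraries where they do the work, as an engineer would, in place of code of your own. Each camera call takes 0.05 s, during which the arm holds its last target. There are 200 camera calls.

TASK

Lift the red blank off the black sample deck and hang it on the red post of the white parking base, then thread every aluminium sample holder there is onto the steel sample post so that they lie flat in one stack. Next take the interlock pin from its blue stand, put it through the brush-sealed slot of the interlock housing, slide its tip along the slot until it drops into the hidden hole and push it fully home; only then press the green scan button all the way down and let it go. Leave the pin in, do not disturb the other things on the bench, and note that holders may get knocked aside while you work.

Things in the scene. Friction and masses are not known exactly. Their poses are not given: they have to be found in the camera images.
- holder1: one of the aluminium sample holders (2 to 4 are present), all alike: flat bar 130 (x) x 40 (y) x 12 (z), with a round 20 hole through its middle and two round amber windows on top, 42 either side of the hole; 0.07 to 0.14 kg; lies flat on the table. Origin: centre of the hole, at the underside; z up. It can be gripped across its 40 width anywhere along its length
- holder2: one of the aluminium sample holders (2 to 4 are present), all alike: flat bar 130 (x) x 40 (y) x 12 (z), with a round 20 hole through its middle and two round amber windows on top, 42 either side of the hole; 0.07 to 0.14 kg; lies flat on the table. Origin: centre of the hole, at the underside; z up. It can be gripped across its 40 width anywhere along its length
- holder3: one of the aluminium sample holders (2 to 4 are present), all alike: flat bar 130 (x) x 40 (y) x 12 (z), with a round 20 hole through its middle and two round amber windows on top, 42 either side of the hole; 0.07 to 0.14 kg; lies flat on the table. Origin: centre of the hole, at the underside; z up. It can be gripped across its 40 width anywhere along its length
- holder4: one of the aluminium sample holders (2 to 4 are present), all alike: flat bar 130 (x) x 40 (y) x 12 (z), with a round 20 hole through its middle and two round amber windows on top, 42 either side of the hole; 0.07 to 0.14 kg; lies flat on the table. Origin: centre of the hole, at the underside; z up. It can be gripped across its 40 width anywhere along its length
- blank: the red blank: same bar as the holders, 130 (x) x 40 (y) x 12 (z), 20 hole through its middle, no windows, 0.1 kg. Starts lying on the deck with the sample post through its hole. Origin: centre of the hole, at the underside; z up
- deck: fixed black sample deck, 140 x 140 x 15 thick, with an upright steel sample post in its middle: 14 diameter, round end, rising 60 above the deck top (75 above the table). Origin: on the post axis at table height; z up
- park: fixed white parking base, 110 x 110 x 15 thick, with an upright red post in its middle: 14 diameter, round end, rising 40 above the base top (55 above the table). Origin: on the post axis at table height; z up
- housing: fixed interlock housing, white sides and grey top, 74 (x) x 134 (y) x 50 high. In the middle of its 6 thick top plate is a slot 13 wide (x) and 60 long (along its y), closed from view by soft black bristles that offer no resistance. Origin: under the slot middle at table height; z up
- slot (a point): middle of the slot, on the housing top. 10 below lies the flat face of a steel latch bar with one upright through hole, 12 diameter, 1 chamfer, in line with the slot, its centre within 20 of here along the slot; where differs each time and cannot be seen: feel for it. Elsewhere the pin stands on that face, head 30 above the top plate; in the hole it goes down until the head rests on the top plate
- pin: interlock pin, 82 long, 0.09 kg: steel shank 10 diameter and 40 long, tapering to 5 over its last 5, under a round black head 24 diameter and 42 high with a yellow band. Starts upright in the stand, head resting on the stand. Origin: centre of the tip; z runs from tip to head (the head begins at 40 and ends at 82)
- stand: fixed blue pin stand, 56 x 56 x 46 high, with an upright 14 hole through its middle that holds the pin (tip 6 above the table). Origin: hole axis at table height
- scan (a joint): the green scan button: 0 up, 0.006 m fully down; springs back when let go; about 5 N to push fully down
- scan_top (a point): centre of the top of the green scan button (32 diameter, in a black housing that stands on the table); pressed straight down
- jar: bystander: small jar with a black lid, 56 diameter, 75 high. Origin: underside centre
- wash_bottle: bystander: white bottle with a red cap, 64 diameter, 170 high. Origin: underside centre
- mortar: bystander: white ceramic bowl, 100 diameter, 55 high. Origin: underside centre
- spatula: bystander: spatula 170 long, lying flat. Origin: underside centre
- tissue_box: bystander: green box 90 x 180 x 75 high. Origin: underside centre
- mug: bystander: blue mug, 76 diameter, 90 high. Origin: underside centre
- weight_case: bystander: dark wooden case 90 x 60 x 40 high. Origin: underside centre

How it is judged:
By the outcome, as a careful person would: the job done as asked, in the order asked, and still so for the second after the job is handed in, with the robot touching nothing.
Of holder1, holder2, holder3, holder4 only 2 to 4 are there at a start; the rules pass over those that are not, and their reading is None.
At some moment in a run one of holder1, holder2, holder3, holder4 may be knocked a few centimetres aside while the robot is not near it.
It also fails if it takes over 210 s, if anything falls off the work surface, if the arm or the gripper's body presses on something with over 40 N, if the wrist force passes 120 N, or if a joint passes its speed limit or range.

## Working session

There is one attempt and no reset: what is moved stays moved. The work goes in short steps, Python scripts to look and compute and a shell command to move; the robot and the scene stay as the last step left them, time stands still between calls to the robot, and variables do not carry over. Pictures are saved under pics/ and viewed, about 12 in all and at most 16, crops included, and the job is handed in when it is done.

```bash
ls; mkdir -p pics; cat > h.py <<'E'
import numpy as np, cv2
from workcell import status, eyes, order, ctrl
def snap(name):
    s=status.sense(); c=eyes.camera(name)
    if name=="wrist":
        T=np.eye(4); T[:3,:3]=np.array(s["tool_rot"]); T[:3,3]=s["ee_pos"]
        c["W"]=T@np.array(c["mount"])
    else: c["W"]=np.array(c["world_from_camera"])
    c["K"]=np.array(c["intrinsics"],float)
    return c
def save(c,fn): cv2.imwrite("pics/"+fn,c["image"][:,:,::-1])
def slopes(c,uv):
    uv=np.atleast_2d(np.array(uv,float)); K=c["K"]
    d=np.c_[(uv[:,0]-K[0,2])/K[0,0],(uv[:,1]-K[1,2])/K[1,1]]; r=d.copy()
    for _ in range(20): r=d/(1+c["k1"]*(r**2).sum(1,keepdims=True))
    return r
def onplane(c,uv,z):
    r=slopes(c,uv); d=np.c_[r,np.ones(len(r))]@c["W"][:3,:3].T; o=c["W"][:3,3]
    return o+d*((z-o[2])/d[:,2])[:,None]
def cloud(c):
    h,w=c["range_z"].shape; v,u=np.mgrid[:h,:w]
    r=slopes(c,np.c_[u.ravel(),v.ravel()]); z=c["range_z"].ravel()
    p=np.c_[r*z[:,None],z]@c["W"][:3,:3].T+c["W"][:3,3]
    p[z<=0]=np.nan
    return p.reshape(h,w,3)
def totool(dw):  # world shift mm -> tool cm
    return np.array(status.sense()["tool_rot"]).T@np.array(dw,float)/10
E
python3 - <<'E'
from h import *
s=status.sense(); print({k:np.round(v,3).tolist() for k,v in s.items()})
for n in("top","scene"):
    c=snap(n); save(c,n+"0.png"); print(n,c["K"].tolist(),c["k1"],np.round(c["W"],2).tolist())
E
```

```text
pics
{'clock': 0.0, 'joint_pos': [1.475, 0.359, 0.011, -0.0, -1.224, -0.288], 'joint_velocities': [-0.001, 0.002, -0.001, -0.001, 0.001, -0.0], 'effort': [0.001, -58.331, 29.343, 6.937, -0.006, 0.0], 'ee_pos': [252.613, 625.432, 230.359], 'tool_rot': [[0.927, -0.375, -0.0], [-0.375, -0.927, -0.002], [0.0, 0.002, -1.0]], 'force': [-0.303, 0.049, -0.304], 'torque': [0.051, -0.031, 0.044], 'grip_width': 85.211}
top [[446.9303768151402, 0.0, 250.42365322477858], [0.0, 446.9303768151402, 184.40043233853663], [0.0, 0.0, 1.0]] -0.08761118230869387 [[0.01, -0.99, 0.15, 382.24], [-1.0, -0.01, -0.0, 21.54], [0.0, -0.15, -0.99, 1635.59], [0.0, 0.0, 0.0, 1.0]]
scene [[498.547659552106, 0.0, 257.5782977628318], [0.0, 498.547659552106, 187.06586293110666], [0.0, 0.0, 1.0]] -0.015330135947842749 [[-0.88, 0.36, -0.33, 1067.92], [0.48, 0.65, -0.58, 818.41], [0.01, -0.67, -0.74, 1090.93], [0.0, 0.0, 0.0, 1.0]]
```

View pics/top0.png

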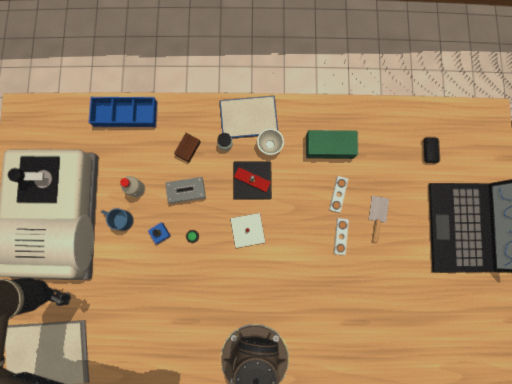

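View pics/scene0.png

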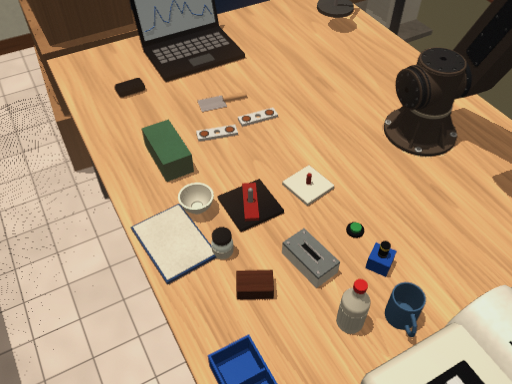

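Top view shows two holders (339,194) and (341,236), the blank on the deck (253,180), park (248,231), housing (185,190), pin/stand (158,233) and the button (192,236). Next I measure them all.

```bash
python3 - <<'E'
from h import *
c=snap("top"); P=cloud(c); hsv=cv2.cvtColor(c["image"],cv2.COLOR_RGB2HSV); H,S,V=[hsv[...,i].astype(int) for i in range(3)]
def rep(name,box,m,zs):
    u0,v0,u1,v1=box; mm=np.zeros_like(m,np.uint8); mm[v0:v1,u0:u1]=m[v0:v1,u0:u1]
    n,l,st,_=cv2.connectedComponentsWithStats(mm)
    if n<2: print(name,"none");return
    k=1+np.argmax(st[1:,4]); v,u=np.where(l==k); r=cv2.minAreaRect(np.c_[u,v].astype(np.float32))
    bp=onplane(c,cv2.boxPoints(r),zs); e=[bp[1]-bp[0],bp[2]-bp[1]]
    print(name,"ctr",np.round(onplane(c,[r[0]],zs)[0],1),"mean",np.round(onplane(c,[[u.mean(),v.mean()]],zs)[0],1),"edges",[(round(np.linalg.norm(a[:2]),1),round(np.degrees(np.arctan2(a[1],a[0])),1)) for a in e],"z",np.round(np.nanpercentile(P[l==k][:,2],[10,50,90]),1),len(u))
Z=P[...,2]
rep("hA",(325,170,352,216),((Z>6)),12)
rep("hB",(325,216,352,260),((Z>6)),12)
rep("blank",(230,160,275,205),(S>150)&(V>100)&((H<8)|(H>172)),27)
rep("deck",(225,155,280,205),(Z>8),15)
rep("park",(225,208,270,252),(Z>8),15)
rep("parkpost",(235,218,262,245),(S>120)&((H<8)|(H>172)),55)
rep("housing",(160,170,210,208),(Z>25),50)
rep("slot",(170,180,202,200),(V<60),50)
rep("stand",(143,220,174,246),(S>150)&(H>100)&(H<130),46)
rep("pinhead",(143,215,174,246),(Z>70),88)
rep("button",(183,226,202,246),(S>100)&(H>40)&(H<80),25)
for n,u,v in(("post",253,178),("btn",192,237),("pin",156,233),("tissue",331,142),("mortar",269,143),("jar",224,140),("bottle",128,185),("mug",120,220),("wcase",187,148),("spat",378,210)): print(n,np.round(np.nanmax(Z[v-6:v+7,u-6:u+7]),1),np.round(P[v,u],1))
E
```

```text
hA ctr [ 587.3 -304.7   12. ] mean [ 589.6 -304.8   12. ] edges [(np.float64(134.3), np.float64(-12.2)), (np.float64(48.7), np.float64(-100.9))] z [ 8.4 11.8 17.2] 355
hB ctr [ 436.8 -309.7   12. ] mean [ 434.2 -310.    12. ] edges [(np.float64(138.1), np.float64(-7.5)), (np.float64(42.9), np.float64(-96.2))] z [ 8.2 12.4 17. ] 345
blank ctr [639.3  15.   27. ] mean [638.6  15.1  27. ] edges [(np.float64(41.3), np.float64(-23.7)), (np.float64(131.3), np.float64(-114.6))] z [22.2 27.  31.4] 367
deck ctr [637.5  14.5  15. ] mean [637.3  15.3  15. ] edges [(np.float64(145.3), np.float64(-87.5)), (np.float64(145.9), np.float64(-178.0))] z [11.1 17.1 28.5] 1402
park ctr [453.7  30.   15. ] mean [453.5  29.8  15. ] edges [(np.float64(110.0), np.float64(-79.1)), (np.float64(109.8), np.float64(-169.3))] z [10.8 15.  19.8] 885
parkpost ctr [452.4  31.   55. ] mean [453.4  31.   55. ] edges [(np.float64(7.1), np.float64(-89.5)), (np.float64(7.0), np.float64(-179.4))] z [47.5 53.8 57.2] 7
housing ctr [593.9 255.7  50. ] mean [594.1 256.   50. ] edges [(np.float64(138.5), np.float64(-80.6)), (np
[... 323 characters left out ...]
np.float64(52.9), np.float64(-147.2))] z [40.  46.3 50.8] 160
pinhead ctr [438.4 348.1  88. ] mean [438.8 347.7  88. ] edges [(np.float64(24.7), np.float64(-62.6)), (np.float64(23.4), np.float64(-151.5))] z [80.4 87.8 92. ] 46
button ctr [430.2 228.4  25. ] mean [430.6 229.2  25. ] edges [(np.float64(28.8), np.float64(-89.3)), (np.float64(28.6), np.float64(-178.6))] z [15.2 21.6 25.5] 67
post 79.6 [636.2  11.5  67.2]
btn 28.4 [426.8 229.3  17.5]
pin 96.7 [436.8 343.9  96.2]
tissue 84.1 [ 768.4 -267.5   76.2]
mortar 33.8 [779.9 -47.8   3.4]
jar 84.0 [771.4 116.5  77.4]
bottle 178.0 [593.2 430.7 162.5]
mug 96.0 [486.2 500.6  -3.3]
wcase 48.3 [749.4 253.6  41.2]
spat 12.1 [ 531.4 -451.3    3.4]
```

```bash
cat >> h.py <<'E'
from scipy.spatial.transform import Rotation as Ro
def plan(x,y,z,yaw=None):
    "shift (cm) and turn (deg) in tool axes to bring TCP to x,y,z with tool z down and jaw axis (y) along yaw deg (mod 180)"
    s=status.sense(); R=np.array(s["tool_rot"]); p=np.array(s["ee_pos"])
    cur=np.degrees(np.arctan2(R[1,1],R[0,1])); j6=np.degrees(s["joint_pos"][5]); j1=np.degrees(s["joint_pos"][0])
    if yaw is None: yaw=cur
    dj1=np.degrees(np.arctan2(y,x))-j1
    d0=(yaw-cur+90)%180-90; d=min([d0-360,d0-180,d0,d0+180,d0+360],key=lambda d:abs(j6+d-dj1)+0.01*abs(d))
    t=np.radians(cur+d); Y=np.array([np.cos(t),np.sin(t),0]); Z=np.array([0,0,-1.]); Rt=np.c_[np.cross(Y,Z),Y,Z]
    rv=np.degrees(Ro.from_matrix(R.T@Rt).as_rotvec()); sh=R.T@(np.array([x,y,z])-p)/10
    if abs(d)>175: print("big turn",d)
    print("rows:",np.round(sh,2).tolist(),np.round(rv,1).tolist(),"n>=",round(max(np.linalg.norm(sh)/6.25,np.linalg.norm(rv)/10.7),1),"yaw",round(cur,1),"->",round(cur+d,1),"j6",round(j6,1),"->",round(j6+d-dj1,1))
E
python3 - <<'E'
from h import *
print([a for a in dir(ctrl) if a[0]!='_'], np.round(eyes.camera("wrist")["mount"],2).tolist())
plan(638,15,200,-23.7)
E
```

```text
['MotionError', 'grip_depth'] [[-0.0, -0.95, -0.3, 77.4], [1.0, -0.0, -0.0, 0.81], [0.0, -0.3, 0.95, -142.48], [0.0, 0.0, 0.0, 1.0]]
rows: [58.6, 42.18, 3.12] [0.0, -0.1, 91.7] n>= 11.6 yaw -112.0 -> -203.7 j6 -16.5 -> -25.0
```

```bash
python3 -m pendant '[[58.6,42.2,3.1,0,0,91.7,-1],[58.6,42.2,3.1,0,0,91.7,-1],[58.6,42.2,3.1,0,0,91.7,-1],[58.6,42.2,3.1,0,0,91.7,-1],[58.6,42.2,3.1,0,0,91.7,-1],[58.6,42.2,3.1,0,0,91.7,-1],[58.6,42.2,3.1,0,0,91.7,-1],[58.6,42.2,3.1,0,0,91.7,-1]]' 40; python3 -c "
from h import *
plan(638,15,200,-23.7)"
```

```text
clock: 1.2
ee_pos: [519.9, 201.5, 209.9]
tool_rot: [[-0.313, -0.95, 0.0], [-0.95, 0.313, -0.001], [0.001, -0.0, -1.0]]
force: [1.4, 0.8, 0.1]
grip_width: 85.4
rows: [14.01, -17.06, 1.01] [-0.0, -0.0, 5.4] n>= 3.5 yaw 161.7 -> 156.3 j6 -59.6 -> -25.1
```

```bash
python3 -m pendant '[[14,-17.1,1,0,0,5.4,-1],[14,-17.1,1,0,0,5.4,-1],[14,-17.1,1,0,0,5.4,-1],[14,-17.1,1,0,0,5.4,-1],[14,-17.1,1,0,0,5.4,-1],[14,-17.1,1,0,0,5.4,-1],[14,-17.1,1,0,0,5.4,-1],[14,-17.1,1,0,0,5.4,-1]]'; python3 - <<'E'
from h import *
c=snap("wrist"); save(c,"w1.png")
hsv=cv2.cvtColor(c["image"],cv2.COLOR_RGB2HSV); H,S,V=[hsv[...,i].astype(int) for i in range(3)]
m=((S>150)&(V>90)&((H<8)|(H>172))).astype(np.uint8)
n,l,st,_=cv2.connectedComponentsWithStats(m); k=1+np.argmax(st[1:,4]); v,u=np.where(l==k)
r=cv2.minAreaRect(onplane(c,np.c_[u,v],27)[:,:2].astype(np.float32)); print("blank",r,st[k])
plan(638,15,60,-23.7)
E
```

```text
clock: 2.2
ee_pos: [638.2, 15.9, 200.5]
tool_rot: [[-0.4, -0.916, 0.001], [-0.916, 0.4, -0.0], [0.0, -0.001, -1.0]]
force: [-0.3, -0.5, -0.5]
grip_width: 85.4
blank ((638.5348510742188, 13.852554321289062), (131.2811279296875, 41.22288131713867), 65.55020141601562) [ 236  107   42  125 4528]
rows: [0.09, -0.0, 14.04] [-0.0, -0.0, 0.1] n>= 2.2 yaw 156.4 -> 156.3 j6 -42.5 -> -25.1
```

View pics/w1.png

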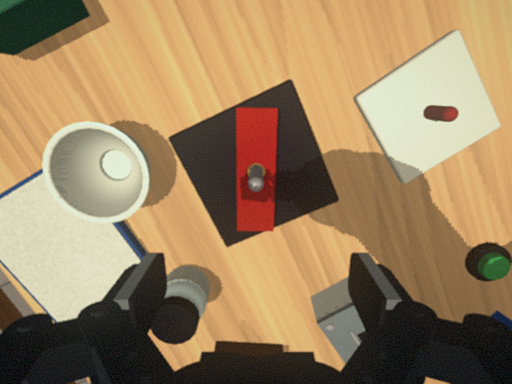

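```bash
sed -i 's|dj1=.*|dj1=np.degrees(np.arctan2(y,x)-np.arctan2(p[1],p[0]))|' h.py
python3 -m pendant '[[0,0.2,5,0,0,0,-1],[0,0.2,10,0,0,0,-1],[0,0.2,14,0,0,0,-1],[0,0.2,16,0,0,0,-1],[0,0.2,17.5,0,0,0,-1],[0,0.2,18.2,0,0,0,-1],[0,0.2,18.3,0,0,0,-1],[0,0.2,18.3,0,0,0,-1]]' 60
python3 -m pendant '[[0,0,0,0,0,0,-0.3],[0,0,0,0,0,0,0],[0,0,0,0,0,0,0.3],[0,0,0,0,0,0,0.6],[0,0,0,0,0,0,1],[0,0,0,0,0,0,1],[0,0,0,0,0,0,1],[0,0,0,0,0,0,1]]' 60
```

```text
clock: 3.25
ee_pos: [637.1, 16.8, 18.3]
tool_rot: [[-0.4, -0.916, 0.002], [-0.916, 0.4, -0.0], [-0.001, -0.002, -1.0]]
force: [-0.7, -0.9, 1.0]
grip_width: 85.3
clock: 4.25
ee_pos: [637.8, 16.9, 19.2]
tool_rot: [[-0.4, -0.917, 0.003], [-0.917, 0.4, 0.0], [-0.001, -0.003, -1.0]]
force: [-1.0, -0.4, 5.8]
grip_width: 38.1
```

```bash
python3 - <<'E'
from h import *
plan(638.3,14.5,120)
c=snap("wrist"); save(c,"w2.png")
E
```

```text
rows: [0.18, -0.18, -10.08] [-0.2, 0.1, 0.0] n>= 1.6 yaw 156.4 -> 156.4 j6 -42.7 -> -42.5
```

View pics/w2.png

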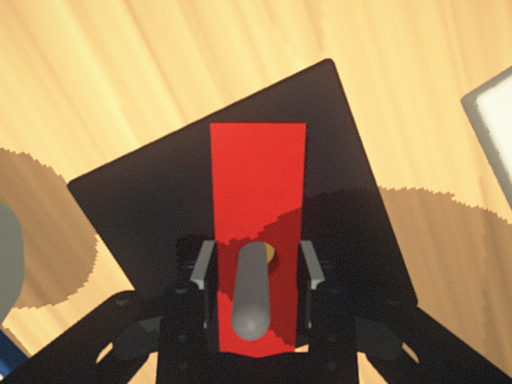

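The blank is gripped (38 mm) with the post through it at about (252,300). Lifting it.

```bash
python3 -m pendant '[[0,0,-1,0,0,0,1],[0,0,-3,0,0,0,1],[0,0,-6,0,0,0,1],[0,0,-9,0,0,0,1],[0,0,-11,0,0,0,1],[0,0,-12,0,0,0,1],[0,0,-12,0,0,0,1],[0,0,-12,0,0,0,1]]'
python3 - <<'E'
from h import *
c=snap("wrist"); save(c,"w3.png"); 
plan(453.7,30.5,140)
hsv=cv2.cvtColor(c["image"],cv2.COLOR_RGB2HSV); H,S,V=[hsv[...,i].astype(int) for i in range(3)]
m=((S>150)&(V>70)&((H<8)|(H>172))).astype(np.uint8); n,l,st,_=cv2.connectedComponentsWithStats(m); print(st[1:][st[1:,4]>100])
R=np.array(status.sense()["tool_rot"]);p=np.array(status.sense()["ee_pos"])
P=cloud(c); q=(P-p)@R; mm=(m>0)&(l==1+np.argmax(st[1:,4])); print("blank z rel tcp",np.nanpercentile(q[mm][:,2],[5,50,95]))
E
```

```text
clock: 5.3
ee_pos: [636.7, 16.7, 138.2]
tool_rot: [[-0.4, -0.917, 0.002], [-0.917, 0.4, -0.0], [-0.001, -0.002, -1.0]]
force: [0.0, 0.8, -1.2]
grip_width: 37.5
rows: [6.05, 17.32, -0.22] [-0.1, 0.0, 0.0] n>= 2.9 yaw 156.4 -> 156.4 j6 -42.7 -> -45.0
[[  492   110    18    17   198]
 [  210   121    97   237 19062]]
blank z rel tcp [-8.66897867 -7.69721415 -6.4195651 ]
```

View pics/w3.png

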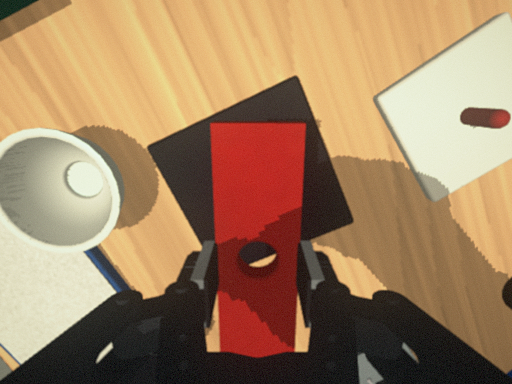

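Blank is level in the grip, hole near (258,254). Computing the hole offset in tool frame.

```bash
cat >> h.py <<'E'
def tp(c,uv,z):
    "pixel -> tool frame xy on plane tool z (wrist)"
    r=slopes(c,uv); M=np.array(c["mount"]); d=np.c_[r,np.ones(len(r))]@M[:3,:3].T; o=M[:3,3]
    return o+d*((z-o[2])/d[:,2])[:,None]
E
python3 - <<'E'
from h import *
c=snap("wrist")
print(np.round(tp(c,[[258,254],[239,254],[277,254],[258,241],[258,268],[258,123],[211,130],[305,130],[213,220],[303,220],[258,352]],-7.7),1))
E
python3 -m pendant '[[6,17.3,-0.5,0,0,0,1],[6,17.3,-0.5,0,0,0,1],[6,17.3,-0.5,0,0,0,1],[6,17.3,-0.5,0,0,0,1],[6,17.3,-0.5,0,0,0,1],[6,17.3,-0.5,0,0,0,1],[6,17.3,-0.5,0,0,0,1],[6,17.3,-0.5,0,0,0,1]]'
python3 - <<'E'
from h import *
plan(453.7,30.5,100)
c=snap("wrist"); save(c,"w4.png")
E
```

```text
[[  5.9   0.8  -7.7]
 [  5.9  -8.3  -7.7]
 [  5.9   9.9  -7.7]
 [ 12.7   0.8  -7.7]
 [ -1.7   0.8  -7.7]
 [ 67.2   0.8  -7.7]
 [ 64.3 -19.1  -7.7]
 [ 64.3  20.6  -7.7]
 [ 23.4 -20.   -7.7]
 [ 23.4  21.6  -7.7]
 [-52.3   0.8  -7.7]]
clock: 6.4
ee_pos: [454.5, 30.8, 142.4]
tool_rot: [[-0.4, -0.916, 0.001], [-0.916, 0.4, -0.001], [0.0, -0.001, -1.0]]
force: [-0.3, -0.1, -0.4]
grip_width: 37.8
rows: [0.05, 0.06, 4.24] [-0.1, -0.0, -0.0] n>= 0.7 yaw 156.4 -> 156.4 j6 -52.5 -> -52.5
```

View pics/w4.png

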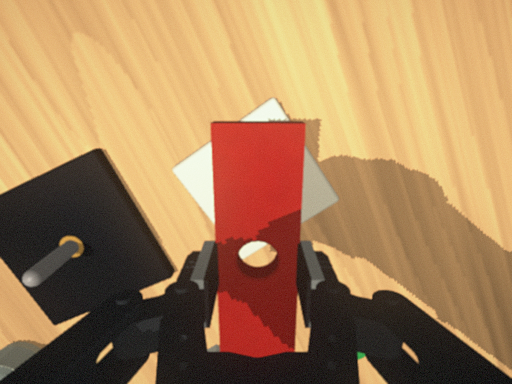

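```bash
python3 -c "
from h import *
plan(455.2,32.2,50)"
```

```text
rows: [-0.17, -0.01, 9.25] [-0.1, -0.0, -0.0] n>= 1.5 yaw 156.4 -> 156.4 j6 -52.5 -> -52.7
```

```bash
python3 -m pendant '[[-0.17,0,3,0,0,0,1],[-0.17,0,5.5,0,0,0,1],[-0.17,0,7,0,0,0,1],[-0.17,0,7.7,0,0,0,1],[-0.17,0,8.2,0,0,0,1],[-0.17,0,8.7,0,0,0,1],[-0.17,0,9.2,0,0,0,1],[-0.17,0,9.2,0,0,0,1]]'; python3 -c "
from h import *
plan(455.2,32.2,20)"
```

```text
clock: 7.45
ee_pos: [455.0, 32.2, 50.3]
tool_rot: [[-0.4, -0.916, 0.001], [-0.916, 0.4, -0.001], [0.001, -0.001, -1.0]]
force: [-0.4, 0.3, -1.0]
grip_width: 38.0
rows: [-0.01, -0.01, 3.03] [-0.1, -0.0, -0.0] n>= 0.5 yaw 156.4 -> 156.4 j6 -52.6 -> -52.6
```

```bash
python3 -m pendant '[[0,0,1,0,0,0,1],[0,0,2,0,0,0,1],[0,0,2.6,0,0,0,1],[0,0,2.9,0,0,0,1],[0,0,2.9,0,0,0,1],[0,0,2.9,0,0,0,0.6],[0,0,2.9,0,0,0,0],[0,0,2.9,0,0,0,-0.6]]'; python3 -m pendant '[[0,0,0,0,0,0,-1],[0,0,-3,0,0,0,-1],[0,0,-8,0,0,0,-1],[0,0,-13,0,0,0,-1],[0,0,-18,0,0,0,-1],[0,0,-18,0,0,0,-1],[0,0,-18,0,0,0,-1],[0,0,-18,0,0,0,-1]]'
python3 - <<'E'
from h import *
c=snap("top"); P=cloud(c); Z=P[...,2]; hsv=cv2.cvtColor(c["image"],cv2.COLOR_RGB2HSV); H,S,V=[hsv[...,i].astype(int) for i in range(3)]
m=((Z>6)&(Z<22)).astype(np.uint8); m[:,:315]=0; m[:,365:]=0; m[:163]=0; m[270:]=0
n,l,st,_=cv2.connectedComponentsWithStats(m)
for k in range(1,n):
  if st[k,4]>100:
    v,u=np.where(l==k); print(st[k],cv2.minAreaRect(onplane(c,np.c_[u,v],12)[:,:2].astype(np.float32)))
c2=snap("wrist"); save(c2,"w5.png")
plan(588,-305,150,77.8); plan(435,-310,150,82.5)
E
```

```text
clock: 8.45
ee_pos: [455.2, 32.2, 21.5]
tool_rot: [[-0.4, -0.916, 0.001], [-0.916, 0.4, -0.001], [0.0, -0.001, -1.0]]
force: [-0.6, -0.6, 0.1]
grip_width: 59.6
clock: 9.45
ee_pos: [454.3, 32.1, 200.3]
tool_rot: [[-0.4, -0.916, -0.001], [-0.916, 0.4, -0.001], [0.002, 0.0, -1.0]]
force: [-0.2, -0.5, -0.3]
grip_width: 85.1
[329 175  20  38 357] ((588.480712890625, -305.1376037597656), (47.003570556640625, 137.401123046875), 77.1295394897461)
[334 218  15  37 340] ((434.2502746582031, -310.75146484375), (42.027156829833984, 132.55184936523438), 83.68577575683594)
rows: [25.54, -25.73, 5.09] [0.1, -0.1, -101.4] n>= 9.5 yaw 156.4 -> 257.8 j6 -52.6 -> 80.2
rows: [32.12, -11.91, 5.1] [-0.1, -0.1, 73.9] n>= 6.9 yaw 156.4 -> 82.5 j6 -52.6 -> -87.0
```

View pics/w5.png

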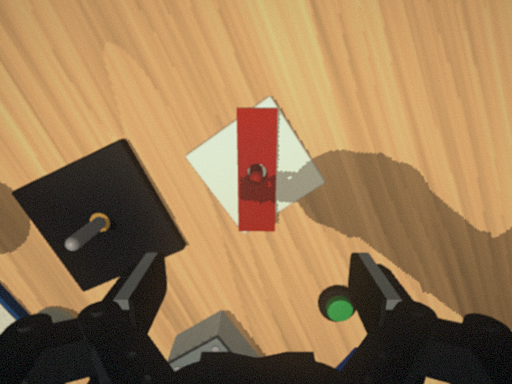

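Blank hangs on the red post (256,172). Going to holder A.

```bash
python3 -m pendant '[[25.5,-25.7,5,0,0,-101.4,-1],[25.5,-25.7,5,0,0,-101.4,-1],[25.5,-25.7,5,0,0,-101.4,-1],[25.5,-25.7,5,0,0,-101.4,-1],[25.5,-25.7,5,0,0,-101.4,-1],[25.5,-25.7,5,0,0,-101.4,-1],[25.5,-25.7,5,0,0,-101.4,-1],[25.5,-25.7,5,0,0,-101.4,-1]]'; python3 -c "
from h import *
plan(588,-305,150,77.8)"
```

```text
clock: 10.55
ee_pos: [587.3, -306.8, 147.9]
tool_rot: [[0.825, -0.565, -0.005], [-0.565, -0.825, -0.001], [-0.003, 0.003, -1.0]]
force: [0.1, 1.5, -0.5]
grip_width: 85.4
rows: [-0.05, -0.19, -0.21] [0.1, 0.2, -22.2] n>= 2.1 yaw -124.4 -> -102.2 j6 66.3 -> 88.3
```

```bash
python3 -m pendant '[[0,-0.2,0,0,0,-22.2,-1],[0,-0.2,0,0,0,-22.2,-1],[0,-0.2,0,0,0,-22.2,-1],[0,-0.2,0,0,0,-22.2,-1],[0,-0.2,0,0,0,-22.2,-1],[0,-0.2,0,0,0,-22.2,-1],[0,-0.2,0,0,0,-22.2,-1],[0,-0.2,0,0,0,-22.2,-1]]'
cat >> h.py <<'E'
def bars(c,z=12,lo=5,hi=20):
    P=cloud(c); Z=P[...,2]; hsv=cv2.cvtColor(c["image"],cv2.COLOR_RGB2HSV); S=hsv[...,1]; V=hsv[...,2]
    m=cv2.medianBlur(((Z>lo)&(Z<hi)).astype(np.uint8),5); n,l,st,_=cv2.connectedComponentsWithStats(m)
    for k in range(1,n):
        if st[k,4]>300:
            v,u=np.where(l==k); print("bar",st[k],[np.round(a,1) for a in cv2.minAreaRect(onplane(c,np.c_[u,v],z)[:,:2].astype(np.float32))])
E
python3 - <<'E'
from h import *
c=snap("wrist"); save(c,"w6.png"); bars(c)
E
```

```text
clock: 11.55
ee_pos: [588.5, -305.2, 148.0]
tool_rot: [[0.977, -0.212, -0.004], [-0.212, -0.977, -0.001], [-0.004, 0.001, -1.0]]
force: [0.1, -0.7, 0.2]
grip_width: 85.2
bar [  77    0  218   54 1062] [array([ 724.3, -276.2]), array([177.4,   4.2]), np.float64(89.9)]
bar [ 234  107   49  139 5721] [array([ 589.8, -305.6]), array([ 40.2, 130.1]), np.float64(75.9)]
bar [  0 218  17  37 363] [array([584.7, -59.8]), array([14.9, 39.1]), np.float64(63.9)]
bar [ 403  237   27   65 1249] [array([ 464.7, -442.1]), array([22.3, 73.7]), np.float64(80.2)]
bar [ 269  259   46   94 3360] [array([ 445.1, -313.5]), array([ 39.9, 117.1]), np.float64(83.8)]
bar [  0 300  16  33 301] [array([499.6, -18.4]), array([15.1, 41.2]), np.float64(64.1)]
```

View pics/w6.png

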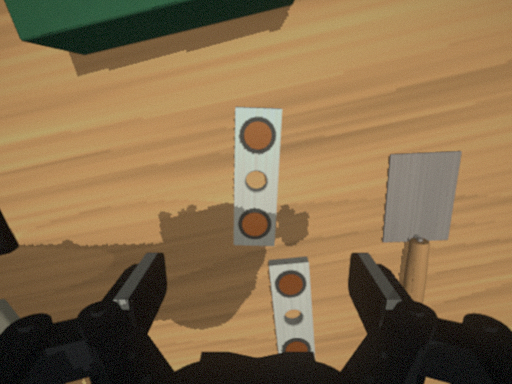

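```bash
python3 -m pendant '[[0.1,0,5,0,0,1.9,-1],[0.1,0,10,0,0,1.9,-1],[0.1,0,12.5,0,0,1.9,-1],[0.1,0,13.8,0,0,1.9,-1],[0.1,0,14.4,0,0,1.9,-1],[0.1,0,14.5,0,0,1.9,-1],[0.1,0,14.5,0,0,1.9,-0.5],[0.1,0,14.5,0,0,1.9,0]]'
python3 -m pendant '[[0,0,0,0,0,0,0.3],[0,0,0,0,0,0,0.6],[0,0,0,0,0,0,1],[0,0,0,0,0,0,1],[0,0,0,0,0,0,1],[0,0,-3,0,0,0,1],[0,0,-8,0,0,0,1],[0,0,-12,0,0,0,1]]'
python3 - <<'E'
from h import *
c=snap("wrist"); save(c,"w7.png"); P=cloud(c); s=status.sense(); q=(P-s["ee_pos"])@np.array(s["tool_rot"])
m=(q[...,2]>-14)&(q[...,2]<-2)&(abs(q[...,1])<24)&(abs(q[...,0])<75); v,u=np.where(m); print(len(u),np.percentile(q[m][:,2],[5,50,95]))
t=tp(c,np.c_[u,v],np.median(q[m][:,2])); print(t[:,0].min(),t[:,0].max(),np.percentile(t[:,1],[1,50,99]),v.min(),v.max())
plan(638,14.5,150)
E
```

```text
clock: 12.6
ee_pos: [589.4, -305.6, 3.9]
tool_rot: [[0.97, -0.244, -0.003], [-0.244, -0.97, -0.001], [-0.003, 0.002, -1.0]]
force: [-0.4, -0.9, -0.9]
grip_width: 51.4
clock: 13.6
ee_pos: [589.7, -305.5, 125.3]
tool_rot: [[0.97, -0.244, -0.003], [-0.244, -0.97, -0.001], [-0.003, 0.002, -1.0]]
force: [0.1, -0.5, -0.9]
grip_width: 37.6
5272 [-8.88338964 -2.5892343  -2.0454564 ]
-62.13619615868642 64.62655783346736 [-23.52405236   0.21833385  24.60804516] 125 357
rows: [-3.35, -32.26, -1.96] [0.2, -0.3, 0.0] n>= 5.2 yaw -104.1 -> -104.1 j6 86.4 -> 57.7
```

View pics/w7.png

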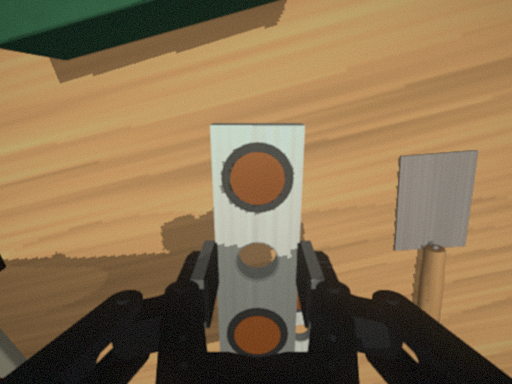

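Holder A held centred, hole at (258,255). Moving to the deck.

```bash
python3 -c "
from h import *
c=snap('wrist'); print(np.round(tp(c,[[258,177],[258,335],[257,255],[258,125]],-8.1),1))
plan(636.5,15.7,125)"
python3 -m pendant '[[-3.5,-32.3,-0.5,0,0,0,1],[-3.5,-32.3,-0.5,0,0,0,1],[-3.5,-32.3,-0.5,0,0,0,1],[-3.5,-32.3,-0.5,0,0,0,1],[-3.5,-32.3,-0.5,0,0,0,1],[-3.5,-32.3,-0.5,0,0,0,1],[-3.5,-32.3,-0.5,0,0,0,1],[-3.5,-32.3,-0.5,0,0,0,1]]'
python3 -c "
from h import *
plan(636.5,15.7,70)"
```

```text
[[ 42.7   1.2  -8.1]
 [-42.3   1.2  -8.1]
 [  4.2   0.7  -8.1]
 [ 65.1   1.1  -8.1]]
rows: [-3.55, -32.32, 0.32] [0.1, -0.3, 0.0] n>= 5.2 yaw -104.1 -> -104.1 j6 86.4 -> 57.6
clock: 14.7
ee_pos: [636.4, 14.3, 132.7]
tool_rot: [[0.97, -0.244, 0.004], [-0.244, -0.97, -0.004], [0.004, 0.003, -1.0]]
force: [-0.5, -0.8, -1.0]
grip_width: 37.9
rows: [-0.05, -0.16, 6.27] [0.2, -0.2, 0.0] n>= 1.0 yaw -104.1 -> -104.1 j6 56.7 -> 56.6
```

```bash
python3 -m pendant '[[0.1,-0.17,2,0,0,0,1],[0.1,-0.17,3.5,0,0,0,1],[0.1,-0.17,4.5,0,0,0,1],[0.1,-0.17,5,0,0,0,1],[0.1,-0.17,5.5,0,0,0,1],[0.1,-0.17,6,0,0,0,1],[0.1,-0.17,6.5,0,0,0,1],[0.1,-0.17,6.8,0,0,0,1]]'; python3 -c "
from h import *
plan(637.8,15.7,20)"
```

```text
clock: 15.7
ee_pos: [637.9, 15.5, 64.4]
tool_rot: [[0.97, -0.244, 0.003], [-0.244, -0.97, -0.004], [0.004, 0.003, -1.0]]
force: [-0.2, -0.3, -0.9]
grip_width: 37.8
rows: [-0.04, -0.03, 4.44] [0.2, -0.2, 0.0] n>= 0.7 yaw -104.1 -> -104.1 j6 56.6 -> 56.6
```

Threaded with no force. Lower, release, rise, and look again with the top camera.

```bash
python3 -m pendant '[[0,0,2,0,0,0,1],[0,0,3.5,0,0,0,1],[0,0,4.1,0,0,0,1],[0,0,4.3,0,0,0,1],[0,0,4.4,0,0,0,1],[0,0,4.4,0,0,0,0.6],[0,0,4.4,0,0,0,0],[0,0,4.4,0,0,0,-0.6]]'; python3 -m pendant '[[0,0,0,0,0,0,-1],[0,0,-3,0,0,0,-1],[0,0,-8,0,0,0,-1],[0,0,-13,0,0,0,-1],[0,0,-17,0,0,0,-1],[0,0,-17,0,0,0,-1],[0,0,-17,0,0,0,-1],[0,0,-17,0,0,0,-1]]'
python3 - <<'E'
from h import *
c=snap("top"); save(c,"t2.png"); Z=cloud(c)[...,2]
m=((Z>6)&(Z<22)).astype(np.uint8); m[:,:300]=0; m[:,365:]=0; m[:163]=0; m[300:]=0
n,l,st,_=cv2.connectedComponentsWithStats(m)
for k in range(1,n):
  if st[k,4]>60:
    v,u=np.where(l==k); print(st[k],cv2.minAreaRect(onplane(c,np.c_[u,v],12)[:,:2].astype(np.float32)))
c2=snap("wrist"); save(c2,"w8.png"); 
plan(435,-311,150,83.8)
E
```

```text
clock: 16.7
ee_pos: [638.3, 15.4, 20.8]
tool_rot: [[0.97, -0.244, 0.004], [-0.244, -0.97, -0.004], [0.005, 0.003, -1.0]]
force: [0.2, 0.3, 0.3]
grip_width: 60.0
clock: 17.7
ee_pos: [636.9, 15.8, 189.5]
tool_rot: [[0.97, -0.244, 0.002], [-0.244, -0.97, -0.004], [0.003, 0.004, -1.0]]
force: [0.3, 0.2, 0.8]
grip_width: 85.2
[334 218  14  39 344] ((430.96099853515625, -308.3733825683594), (40.72794723510742, 136.4575653076172), 84.17984771728516)
rows: [-11.64, 36.61, 4.05] [-0.2, -0.3, 172.1] n>= 16.1 yaw -104.1 -> -276.2 j6 56.6 -> -78.4
```

View pics/w8.png

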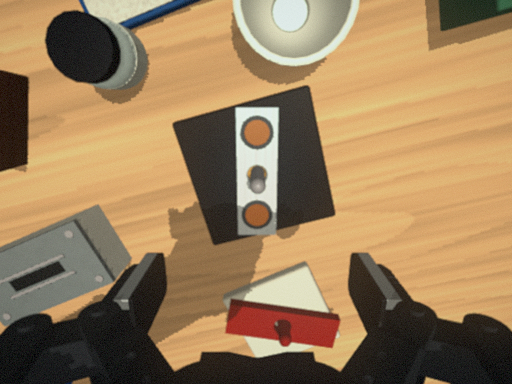

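Holder A lies flat on the deck. Now to holder B (j6 → 101°, small turn).

```bash
python3 -m pendant '[[-11.7,36.6,4,0,0,-7.9,-1],[-11.7,36.6,4,0,0,-7.9,-1],[-11.7,36.6,4,0,0,-7.9,-1],[-11.7,36.6,4,0,0,-7.9,-1],[-11.7,36.6,4,0,0,-7.9,-1],[-11.7,36.6,4,0,0,-7.9,-1],[-11.7,36.6,4,0,0,-7.9,-1],[-11.7,36.6,4,0,0,-7.9,-1]]'
python3 - <<'E'
from h import *
c=snap("wrist"); bars(c)
s=status.sense(); print(np.round(s["ee_pos"],1),np.degrees(s["joint_pos"][5]))
E
```

```text
clock: 18.8
ee_pos: [434.0, -311.3, 150.1]
tool_rot: [[0.994, -0.11, 0.001], [-0.11, -0.994, -0.004], [0.002, 0.004, -1.0]]
force: [-0.1, 0.0, -0.4]
grip_width: 85.3
bar [ 380   91   39  100 2265] [array([ 455.9, -440.9]), array([21.6, 87.6]), np.float64(80.6)]
bar [ 233  109   47  137 5618] [array([ 434.7, -312.4]), array([ 40.3, 129.7]), np.float64(84.2)]
[ 434.6 -310.7  150.3] 97.9627356077875
```

```bash
python3 -m pendant '[[0.1,0.1,5,0,0,-0.5,-1],[0.1,0.1,10,0,0,-0.5,-1],[0.1,0.1,12.5,0,0,-0.5,-1],[0.1,0.1,13.8,0,0,-0.5,-1],[0.1,0.1,14.5,0,0,-0.5,-1],[0.1,0.1,14.7,0,0,-0.5,-1],[0.1,0.1,14.7,0,0,-0.5,-0.5],[0.1,0.1,14.7,0,0,-0.5,0]]'
python3 -m pendant '[[0,0,0,0,0,0,0.3],[0,0,0,0,0,0,0.6],[0,0,0,0,0,0,1],[0,0,0,0,0,0,1],[0,0,0,0,0,0,1],[0,0,-3,0,0,0,1],[0,0,-8,0,0,0,1],[0,0,-12,0,0,0,1]]'
python3 - <<'E'
from h import *
c=snap("wrist"); P=cloud(c); s=status.sense(); q=(P-s["ee_pos"])@np.array(s["tool_rot"])
hsv=cv2.cvtColor(c["image"],cv2.COLOR_RGB2HSV)
m=((hsv[...,1]>140)&(hsv[...,0]<14)&(hsv[...,2]<200)&(q[...,2]<0)&(abs(q[...,1])<22)).astype(np.uint8)
n,l,st,ce=cv2.connectedComponentsWithStats(m)
for k in range(1,n):
  if st[k,4]>300: print(st[k],ce[k],np.round(tp(c,[ce[k]],-8.1),1),np.nanmedian(q[l==k][:,2]))
plan(637.8,15.7,130,75.9)
E
```

```text
clock: 19.85
ee_pos: [436.3, -312.6, 4.1]
tool_rot: [[0.995, -0.1, 0.003], [-0.1, -0.995, -0.005], [0.004, 0.004, -1.0]]
force: [0.8, 0.6, 0.1]
grip_width: 51.7
clock: 20.85
ee_pos: [435.9, -312.1, 125.7]
tool_rot: [[0.995, -0.1, 0.004], [-0.1, -0.995, -0.005], [0.004, 0.004, -1.0]]
force: [1.5, 0.4, 0.5]
grip_width: 37.9
[ 231  156   54   52 2027] [257.24173656 182.07992107] [[40.2  0.7 -8.1]] -2.7242109375861383
[ 234  319   47   39 1344] [256.78497024 337.3891369 ] [[-44.    0.5  -8.1]] -3.7796786350762503
rows: [16.58, -34.72, 0.04] [0.4, -0.7, 8.4] n>= 6.2 yaw -95.7 -> -104.1 j6 98.6 -> 53.2
```

```bash
python3 -m pendant '[[16.8,-34.7,-0.5,0,0,8.4,1],[16.8,-34.7,-0.5,0,0,8.4,1],[16.8,-34.7,-0.5,0,0,8.4,1],[16.8,-34.7,-0.5,0,0,8.4,1],[16.8,-34.7,-0.5,0,0,8.4,1],[16.8,-34.7,-0.5,0,0,8.4,1],[16.8,-34.7,-0.5,0,0,8.4,1],[16.8,-34.7,-0.5,0,0,8.4,1]]'
python3 -c "
from h import *
plan(639.5,15.0,65,75.9)
c=snap('wrist');save(c,'w9.png')"
```

```text
clock: 21.9
ee_pos: [639.5, 15.8, 134.5]
tool_rot: [[0.97, -0.243, 0.009], [-0.243, -0.97, -0.008], [0.01, 0.006, -1.0]]
force: [-0.6, -1.9, -1.5]
grip_width: 37.7
rows: [-0.05, 0.04, 6.95] [0.3, -0.6, 0.1] n>= 1.1 yaw -104.0 -> -104.1 j6 56.3 -> 56.3
```

View pics/w9.png

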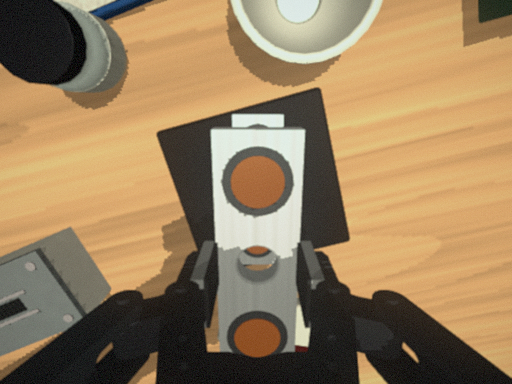

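Holder B held, aligned with A below. Descending.

```bash
python3 -m pendant '[[-0.05,0.04,2,0.3,-0.6,0,1],[-0.05,0.04,4,0.3,-0.6,0,1],[-0.05,0.04,4.8,0.3,-0.6,0,1],[-0.05,0.04,5.3,0.3,-0.6,0,1],[-0.05,0.04,5.8,0.3,-0.6,0,1],[-0.05,0.04,6.3,0.3,-0.6,0,1],[-0.05,0.04,6.8,0.3,-0.6,0,1],[-0.05,0.04,6.9,0.3,-0.6,0,1]]'; python3 -c "
from h import *
plan(639.5,15,32,75.9)"
```

```text
clock: 22.95
ee_pos: [638.9, 14.1, 65.4]
tool_rot: [[0.97, -0.244, -0.001], [-0.244, -0.97, -0.001], [-0.0, 0.001, -1.0]]
force: [-0.1, -0.2, -0.3]
grip_width: 37.6
rows: [0.03, -0.1, 3.34] [0.0, 0.0, 0.0] n>= 0.5 yaw -104.1 -> -104.1 j6 57.1 -> 57.1
```

```bash
python3 -m pendant '[[0,0,1.5,0,0,0,1],[0,0,2.5,0,0,0,1],[0,0,3,0,0,0,1],[0,0,3.3,0,0,0,1],[0,0,3.3,0,0,0,1],[0,0,3.3,0,0,0,0.6],[0,0,3.3,0,0,0,0],[0,0,3.3,0,0,0,-0.6]]'; python3 -m pendant '[[0,0,0,0,0,0,-1],[0,0,-3,0,0,0,-1],[0,0,-8,0,0,0,-1],[0,0,-13,0,0,0,-1],[0,0,-18,0,0,0,-1],[0,0,-20,0,0,0,-1],[0,0,-20,0,0,0,-1],[0,0,-20,0,0,0,-1]]'
python3 - <<'E'
from h import *
c=snap("wrist"); bars(c,39,34,46)
plan(438.3,347,250,30)
E
```

```text
clock: 23.95
ee_pos: [639.1, 14.1, 32.7]
tool_rot: [[0.97, -0.243, -0.0], [-0.243, -0.97, -0.001], [-0.0, 0.001, -1.0]]
force: [-0.5, 0.2, -0.3]
grip_width: 59.7
clock: 24.95
ee_pos: [638.6, 14.2, 231.6]
tool_rot: [[0.97, -0.244, -0.002], [-0.244, -0.97, -0.001], [-0.001, 0.001, -1.0]]
force: [0.6, -0.4, -0.3]
grip_width: 85.5
bar [296   0  37  61 374] [array([752.3, -75.5]), array([16.7, 59.4]), np.float64(49.0)]
bar [129  32  23  59 329] [array([769.4,  98.9]), array([21.4, 52.9]), np.float64(68.5)]
bar [   0   70   36   94 3029] [array([749.4, 240. ]), array([34.1, 91. ]), np.float64(61.7)]
bar [ 239  108   38  117 4023] [array([637.6,  13.3]), array([ 39.9, 129.1]), np.float64(75.7)]
bar [ 96 203  38  56 388] [array([606.7, 190.3]), array([75.1,  8.2]), np.float64(8.4)]
rows: [-27.52, -27.41, -1.86] [0.1, 0.1, 45.9] n>= 6.2 yaw -104.1 -> -150.0 j6 57.1 -> -25.9
```

```bash
python3 -m pendant '[[-27.5,-27.4,2,0,0,-24.1,-1],[-27.5,-27.4,2,0,0,-24.1,-1],[-27.5,-27.4,2,0,0,-24.1,-1],[-27.5,-27.4,2,0,0,-24.1,-1],[-27.5,-27.4,2,0,0,-24.1,-1],[-27.5,-27.4,2,0,0,-24.1,-1],[-27.5,-27.4,2,0,0,-24.1,-1],[-27.5,-27.4,2,0,0,-24.1,-1]]'
python3 - <<'E'
from h import *
c=snap("wrist"); save(c,"w10.png"); P=cloud(c); Z=P[...,2]
m=((Z>80)&(Z<95)).astype(np.uint8); n,l,st,ce=cv2.connectedComponentsWithStats(m)
for k in range(1,n):
  if st[k,4]>200:
    v,u=np.where(l==k); print(st[k],cv2.minEnclosingCircle(onplane(c,np.c_[u,v],88)[:,:2].astype(np.float32)),onplane(c,[ce[k]],88),np.median(Z[l==k]))
plan(438.3,347,100,-80)
t=snap("top"); save(t,"t3.png")
E
```

```text
clock: 26.0
ee_pos: [437.6, 347.2, 210.3]
tool_rot: [[0.984, 0.176, -0.003], [0.176, -0.984, -0.003], [-0.004, 0.002, -1.0]]
force: [-0.1, 0.2, 1.1]
grip_width: 85.9
[  47   50  101   99 2446] ((484.8694763183594, 485.18463134765625), 39.647281646728516) [[487.27259726 489.59706815  88.        ]] 89.02057514155143
[244 169  28  28 630] ((441.0019836425781, 346.7225341796875), 12.849367141723633) [[441.14771633 346.83860817  88.        ]] 87.72336292845836
rows: [0.06, -0.07, 11.06] [0.1, 0.2, 0.0] n>= 1.8 yaw -80.0 -> -80.0 j6 41.7 -> 41.7
```

View pics/w10.png

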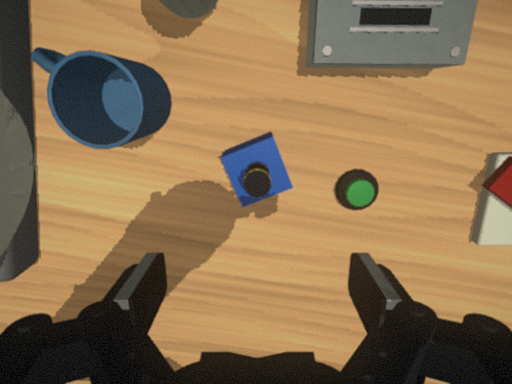

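Pin head at (257,182), green button at (361,193), both clear of the fingers. Grasping the pin.

```bash
python3 - <<'E'
from h import *
c=snap("wrist"); hsv=cv2.cvtColor(c["image"],cv2.COLOR_RGB2HSV); P=cloud(c)
m=((hsv[...,0]>40)&(hsv[...,0]<80)&(hsv[...,1]>120)).astype(np.uint8); n,l,st,ce=cv2.connectedComponentsWithStats(m); k=1+np.argmax(st[1:,4]); z=np.nanmedian(P[l==k][:,2])
v,u=np.where(l==k); print("btn",st[k],z,cv2.minEnclosingCircle(onplane(c,np.c_[u,v],z)[:,:2].astype(np.float32)))
E
python3 -m pendant '[[0.2,0,5,0,0,0,-1],[0.2,0,9.5,0,0,0,-1],[0.2,0,12.5,0,0,0,-1],[0.2,0,14.5,0,0,0,-1],[0.2,0,15.3,0,0,0,-1],[0.2,0,15.4,0,0,0,-1],[0.2,0,15.4,0,0,0,-0.5],[0.2,0,15.4,0,0,0,0]]' 60
python3 -m pendant '[[0,0,0,0,0,0,0.2],[0,0,0,0,0,0,0.4],[0,0,0,0,0,0,0.6],[0,0,0,0,0,0,1],[0,0,0,0,0,0,1],[0,0,0,0,0,0,1],[0,0,0,0,0,0,1],[0,0,0,0,0,0,1]]' 60
```

```text
btn [344 179  30  28 625] 21.52037737647106 ((431.4480285644531, 230.7176055908203), 16.69252586364746)
clock: 27.15
ee_pos: [440.8, 346.3, 57.9]
tool_rot: [[0.985, 0.173, -0.002], [0.173, -0.985, -0.0], [-0.002, 0.0, -1.0]]
force: [0.1, -0.2, 0.9]
grip_width: 51.4
clock: 28.15
ee_pos: [441.0, 346.8, 58.6]
tool_rot: [[0.985, 0.173, -0.001], [0.173, -0.985, 0.0], [-0.001, -0.001, -1.0]]
force: [-2.3, 0.6, 6.9]
grip_width: 22.6
```

```bash
python3 -m pendant '[[0,0,-2,0,0,0,1],[0,0,-5,0,0,0,1],[0,0,-9,0,0,0,1],[0,0,-12,0,0,0,1],[0,0,-12,0,0,0,1],[0,0,-12,0,0,0,1],[0,0,-12,0,0,0,1],[0,0,-12,0,0,0,1]]'
python3 -c "
from h import *
plan(530,256,180,-80.2)"
```

```text
clock: 29.15
ee_pos: [440.9, 346.3, 177.6]
tool_rot: [[0.985, 0.173, -0.002], [0.173, -0.985, -0.001], [-0.002, 0.001, -1.0]]
force: [-0.2, -0.1, -0.5]
grip_width: 22.6
rows: [7.21, 10.44, -0.25] [0.0, 0.1, 0.2] n>= 2.0 yaw -80.0 -> -80.2 j6 41.9 -> 54.1
```

```bash
python3 -m pendant '[[7.2,10.4,0,0,0,0,1],[7.2,10.4,0,0,0,0,1],[7.2,10.4,0,0,0,0,1],[7.2,10.4,0,0,0,0,1],[7.2,10.4,0,0,0,0,1],[7.2,10.4,0,0,0,0,1],[7.2,10.4,0,0,0,0,1],[7.2,10.4,0,0,0,0,1]]'
python3 - <<'E'
from h import *
c=snap("wrist"); save(c,"w11.png"); hsv=cv2.cvtColor(c["image"],cv2.COLOR_RGB2HSV); V=hsv[...,2]
P=cloud(c); near=(abs(P[...,0]-596)<40)&(abs(P[...,1]-256)<60)
for th in (45,60,75):
  m=((V<th)&near).astype(np.uint8); n,l,st,ce=cv2.connectedComponentsWithStats(m)
  for k in range(1,n):
    if st[k,4]>300:
      v,u=np.where(l==k); print(th,st[k],cv2.minAreaRect(onplane(c,np.c_[u,v],50)[:,:2].astype(np.float32)))
s=status.sense(); print(np.round(s["ee_pos"],1))
m=((abs(P[...,2]-50)<5)&near).astype(np.uint8); v,u=np.where(m); print(cv2.minAreaRect(onplane(c,np.c_[u,v],50)[:,:2].astype(np.float32)))
E
```

```text
clock: 30.15
ee_pos: [529.6, 256.8, 177.6]
tool_rot: [[0.985, 0.174, -0.002], [0.174, -0.985, -0.001], [-0.002, 0.001, -1.0]]
force: [0.7, -0.3, -1.0]
grip_width: 22.5
60 [237 102  71  15 928] ((596.064208984375, 255.5348358154297), (11.187323570251465, 57.96144485473633), 9.953136444091797)
75 [ 237  102   71   16 1037] ((595.6947021484375, 255.33441162109375), (11.990571022033691, 58.25674819946289), 9.933879852294922)
[529.6 256.7 177.6]
((595.6922607421875, 255.96337890625), (73.95161437988281, 129.7952880859375), 8.264425277709961)
```

View pics/w11.png

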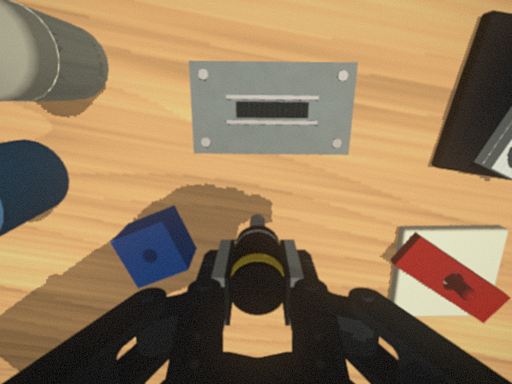

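```bash
python3 - <<'E'
from h import *
c=snap("wrist"); V=cv2.cvtColor(c["image"],cv2.COLOR_RGB2GRAY)
print(V[206:232:2,244:274:2])
print(np.round(tp(c,[[258,214],[258,217],[252,222],[265,222]],52),1), np.round(tp(c,[[232,262],[284,262],[257,290]],-29.5),1))
plan(596,255.8,115,-80.05)
E
```

```text
[[124 125 124 129 130 121 129 126 119 123 121 122 120 126 181]
 [124 128 121 129 127 126 122 127 126 125 130 125 123 129 186]
 [117 117 120 122 123 126 125 126 125 122 124 127 126 124 163]
 [116 109 115 112 117 117 119 119 126 125 124 124 127 122 168]
 [118 118 114 114 116 101  90  91  99 113 118 117 117 122 182]
 [121 118 114 117  85  77  73  76  82  98 115 115 115 118 173]
 [120 119 139 120  74  77  75  74  80  76 103 121 116 140 178]
 [115 118 150 116  76  75  76  76  67  75  86 117 121 121 156]
 [140 169 181 104  66  74  72  71  73  74  88 121 140 156 168]
 [171 184 179 101  73  74  68  76  67  71 106 178 176 180 180]
 [182 179 160  70  45  37  37  37  45  46  70 150 176 183 181]
 [162  89  44  35  37  41  38  43  43  40  30  47  90 156 182]
 [ 56  30  44  69  73  78  86  92  82  76  62  51  35  59 139]]
[[ 1.7  1.1 52. ]
 [-0.5  1.1 52. ]
 [-4.  -2.9 52. ]
 [-4.1  5.7 52. ]] [[ 12.5  -9.7 -29.5]
 [ 12.5  11.4 -29.5]
 [ -0.7   0.4 -29.5]]
rows: [6.53, 1.22, 6.24] [0.0, 0.1, 0.0] n>= 1.5 yaw -80.0 -> -80.0 j6 55.2 -> 57.8
```

```bash
python3 -m pendant '[[6.56,-0.95,0,0,0,0,1],[6.56,-0.95,1,0,0,0,1],[6.56,-0.95,4,0,0,0,1],[6.56,-0.95,5.7,0,0,0,1],[6.56,-0.95,5.7,0,0,0,1],[6.56,-0.95,5.7,0,0,0,1],[6.56,-0.95,5.7,0,0,0,1],[6.56,-0.95,5.7,0,0,0,1]]'
python3 - <<'E'
from h import *
plan(596.2-.174*21,256.6+.985*21,97,-80.05)
c=snap("wrist");save(c,"w12.png")
E
```

```text
clock: 31.25
ee_pos: [592.8, 277.5, 121.3]
tool_rot: [[0.985, 0.173, -0.001], [0.173, -0.985, -0.0], [-0.001, -0.0, -1.0]]
force: [-0.9, 0.2, -0.9]
grip_width: 22.1
rows: [-0.03, 0.02, 2.43] [-0.0, 0.1, 0.0] n>= 0.4 yaw -80.0 -> -80.0 j6 57.9 -> 57.9
```

View pics/w12.png

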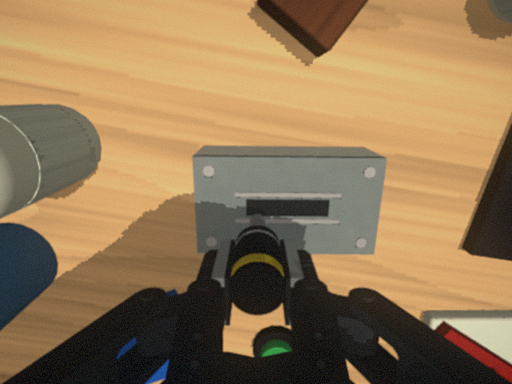

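Pin tip (258,215) is above the left part of the slot (246–329, 207). Lowering.

```bash
python3 -m pendant '[[0,0,0.6,0,0,0,1],[0,0,1,0,0,0,1],[0,0,1.4,0,0,0,1],[0,0,1.7,0,0,0,1],[0,0,1.9,0,0,0,1],[0,0,2.1,0,0,0,1],[0,0,2.2,0,0,0,1],[0,0,2.2,0,0,0,1]]';  python3 -m pendant '[[0,0,0.1,0,0,0,1],[0,0,0.2,0,0,0,1],[0,0,0.3,0,0,0,1],[0,0,0.4,0,0,0,1],[0,0,0.5,0,0,0,1],[0,0,0.6,0,0,0,1],[0,0,0.6,0,0,0,1],[0,0,0.6,0,0,0,1]]'
```

```text
clock: 32.3
ee_pos: [592.7, 277.4, 99.1]
tool_rot: [[0.985, 0.173, -0.001], [0.173, -0.985, -0.0], [-0.001, 0.0, -1.0]]
force: [0.4, -0.6, -0.4]
grip_width: 22.5
clock: 33.3
ee_pos: [592.7, 277.4, 93.2]
tool_rot: [[0.985, 0.173, -0.001], [0.173, -0.985, -0.0], [-0.001, 0.0, -1.0]]
force: [-0.6, 0.1, -0.5]
grip_width: 22.0
```

```bash
python3 -m pendant '[[0,0,0.05,0,0,0,1],[0,0,0.1,0,0,0,1],[0,0,0.15,0,0,0,1],[0,0,0.2,0,0,0,1],[0,0,0.25,0,0,0,1],[0,0,0.25,0,0,0,1],[0,0,0.25,0,0,0,1],[0,0,0.25,0,0,0,1]]'
```

```text
clock: 34.3
ee_pos: [593.3, 277.6, 92.3]
tool_rot: [[0.985, 0.174, 0.001], [0.174, -0.985, 0.0], [0.001, -0.0, -1.0]]
force: [-2.2, -0.9, 10.2]
grip_width: 22.5
```

```bash
python3 -m pendant '[[0,0.1,0.15,0,0,0,1],[0,0.2,0.15,0,0,0,1],[0,0.3,0.15,0,0,0,1],[0,0.4,0.15,0,0,0,1],[0,0.5,0.15,0,0,0,1],[0,0.6,0.15,0,0,0,1],[0,0.7,0.15,0,0,0,1],[0,0.8,0.15,0,0,0,1]]'
```

```text
clock: 35.3
ee_pos: [595.8, 271.8, 92.4]
tool_rot: [[0.985, 0.175, 0.004], [0.175, -0.985, 0.004], [0.005, -0.003, -1.0]]
force: [-2.0, 5.9, 7.3]
grip_width: 22.3
```

```bash
cat >> h.py <<'E'
def slot():
    s=status.sense(); d=np.array(s["ee_pos"])-[596.2,256.6,0]
    print("s(tool y, mm) %.1f  off(tool x) %.1f z %.1f F_tool"%(d@[.174,-.985,0],d@[.985,.174,0],d[2]),np.round(np.array(s["tool_rot"]).T@s["force"],1))
E
python3 -m pendant '[[-0.1,0.1,0.15,0,0,0,1],[-0.2,0.2,0.15,0,0,0,1],[-0.2,0.3,0.15,0,0,0,1],[-0.2,0.4,0.15,0,0,0,1],[-0.2,0.5,0.15,0,0,0,1],[-0.2,0.6,0.15,0,0,0,1],[-0.2,0.7,0.15,0,0,0,1],[-0.2,0.8,0.15,0,0,0,1]]'; python3 -c "
from h import *
slot()"
```

```text
clock: 36.3
ee_pos: [596.5, 265.6, 92.4]
tool_rot: [[0.984, 0.175, 0.007], [0.175, -0.984, 0.007], [0.009, -0.006, -1.0]]
force: [-1.6, 4.5, 6.0]
grip_width: 22.2
s(tool y, mm) -8.8  off(tool x) 1.9 z 92.4 F_tool [-0.7 -4.8 -6. ]
```

```bash
python3 -c "
from h import *
plan(596.2,256.6,91,-80)"
```

```text
rows: [-0.19, 0.88, 0.13] [-0.3, -0.5, 0.1] n>= 0.1 yaw -79.9 -> -80.0 j6 59.1 -> 59.7
```

```bash
python3 -m pendant '[[-0.2,0.1,0.15,-0.3,-0.5,0,1],[-0.2,0.2,0.15,-0.3,-0.5,0,1],[-0.2,0.3,0.15,-0.3,-0.5,0,1],[-0.2,0.4,0.15,-0.3,-0.5,0,1],[-0.2,0.5,0.15,-0.3,-0.5,0,1],[-0.2,0.6,0.15,-0.3,-0.5,0,1],[-0.2,0.7,0.15,-0.3,-0.5,0,1],[-0.2,0.8,0.15,-0.3,-0.5,0,1]]'; python3 -c "
from h import *
slot();plan(596.2+1.74,256.6-9.85,91,-80)"
```

```text
clock: 37.3
ee_pos: [597.4, 259.4, 92.4]
tool_rot: [[0.984, 0.176, 0.003], [0.176, -0.984, 0.004], [0.004, -0.003, -1.0]]
force: [-0.2, 4.6, 6.3]
grip_width: 22.3
s(tool y, mm) -2.6  off(tool x) 1.7 z 92.4 F_tool [ 0.7 -4.5 -6.3]
rows: [-0.17, 1.26, 0.13] [-0.2, -0.2, 0.1] n>= 0.2 yaw -79.9 -> -80.0 j6 59.6 -> 60.5
```

```bash
python3 -m pendant '[[-0.2,0.1,0.15,-0.2,-0.2,0,1],[-0.2,0.2,0.15,-0.2,-0.2,0,1],[-0.2,0.3,0.15,-0.2,-0.2,0,1],[-0.2,0.4,0.15,-0.2,-0.2,0,1],[-0.2,0.5,0.15,-0.2,-0.2,0,1],[-0.2,0.6,0.15,-0.2,-0.2,0,1],[-0.2,0.6,0.15,-0.2,-0.2,0,1],[-0.2,0.6,0.15,-0.2,-0.2,0,1]]'; python3 -c "
from h import *
slot();plan(596.2+1.74,256.6-9.85,91,-80)"
```

```text
clock: 38.3
ee_pos: [597.8, 254.9, 92.4]
tool_rot: [[0.984, 0.177, 0.004], [0.177, -0.984, 0.003], [0.005, -0.002, -1.0]]
force: [-0.7, 5.0, 6.8]
grip_width: 22.4
s(tool y, mm) 1.9  off(tool x) 1.3 z 92.4 F_tool [ 0.2 -5.  -6.8]
rows: [-0.14, 0.81, 0.13] [-0.1, -0.3, 0.2] n>= 0.1 yaw -79.8 -> -80.0 j6 59.9 -> 60.4
```

```bash
python3 -m pendant '[[-0.2,0.1,0.15,-0.1,-0.3,0.2,1],[-0.2,0.2,0.15,-0.1,-0.3,0.2,1],[-0.2,0.3,0.15,-0.1,-0.3,0.2,1],[-0.2,0.4,0.15,-0.1,-0.3,0.2,1],[-0.2,0.5,0.15,-0.1,-0.3,0.2,1],[-0.2,0.6,0.15,-0.1,-0.3,0.2,1],[-0.2,0.6,0.15,-0.1,-0.3,0.2,1],[-0.2,0.6,0.15,-0.1,-0.3,0.2,1]]'; python3 -c "
from h import *
slot();plan(596.2+2.6,256.6-14.8,91,-80)"
```

```text
clock: 39.3
ee_pos: [598.2, 250.3, 92.2]
tool_rot: [[0.985, 0.174, 0.003], [0.174, -0.985, 0.003], [0.003, -0.003, -1.0]]
force: [1.0, 3.6, 6.4]
grip_width: 22.1
s(tool y, mm) 6.6  off(tool x) 0.9 z 92.2 F_tool [ 1.6 -3.4 -6.3]
rows: [-0.09, 0.85, 0.12] [-0.2, -0.2, 0.0] n>= 0.1 yaw -80.0 -> -80.0 j6 60.2 -> 60.9
```

```bash
python3 -m pendant '[[-0.1,0.1,0.15,-0.2,-0.2,0,1],[-0.1,0.2,0.15,-0.2,-0.2,0,1],[-0.1,0.3,0.15,-0.2,-0.2,0,1],[-0.1,0.4,0.15,-0.2,-0.2,0,1],[-0.1,0.5,0.15,-0.2,-0.2,0,1],[-0.1,0.6,0.15,-0.2,-0.2,0,1],[-0.1,0.6,0.15,-0.2,-0.2,0,1],[-0.1,0.6,0.15,-0.2,-0.2,0,1]]'; python3 -c "
from h import *
slot();plan(596.2+3.5,256.6-19.7,91,-80)"
```

```text
clock: 40.3
ee_pos: [598.3, 244.0, 90.6]
tool_rot: [[0.985, 0.174, -0.001], [0.174, -0.985, -0.001], [-0.001, 0.001, -1.0]]
force: [0.4, -0.6, -1.8]
grip_width: 22.2
s(tool y, mm) 12.7  off(tool x) -0.1 z 90.6 F_tool [0.3 0.6 1.8]
rows: [0.02, 0.73, -0.04] [0.1, 0.0, 0.0] n>= 0.1 yaw -80.0 -> -80.0 j6 60.5 -> 61.1
```

It dropped into the hole (z 90.6, force gone). Probing down in steps.

```bash
python3 -m pendant '[[0,0,0.1,0,0,0,1],[0,0,0.2,0,0,0,1],[0,0,0.3,0,0,0,1],[0,0,0.4,0,0,0,1],[0,0,0.5,0,0,0,1],[0,0,0.6,0,0,0,1],[0,0,0.6,0,0,0,1],[0,0,0.6,0,0,0,1]]'; python3 -c "
from h import *
slot()"
```

```text
clock: 41.3
ee_pos: [598.3, 244.1, 84.6]
tool_rot: [[0.985, 0.174, -0.001], [0.174, -0.985, -0.001], [-0.001, 0.001, -1.0]]
force: [0.0, -0.0, -0.5]
grip_width: 22.3
s(tool y, mm) 12.7  off(tool x) -0.1 z 84.6 F_tool [0.  0.  0.5]
```

```bash
python3 -m pendant '[[0,0,0.4,0,0,0,1],[0,0,0.8,0,0,0,1],[0,0,1.2,0,0,0,1],[0,0,1.5,0,0,0,1],[0,0,1.8,0,0,0,1],[0,0,2.0,0,0,0,1],[0,0,2.1,0,0,0,1],[0,0,2.1,0,0,0,1]]'; python3 -m pendant '[[0,0,0.1,0,0,0,1],[0,0,0.2,0,0,0,1],[0,0,0.3,0,0,0,1],[0,0,0.4,0,0,0,1],[0,0,0.4,0,0,0,1],[0,0,0.4,0,0,0,1],[0,0,0.4,0,0,0,1],[0,0,0.4,0,0,0,1]]';python3 -c "
from h import *
slot()"
```

```text
clock: 42.3
ee_pos: [598.3, 244.0, 63.5]
tool_rot: [[0.985, 0.174, -0.001], [0.174, -0.985, -0.001], [-0.001, 0.001, -1.0]]
force: [0.2, 0.1, -0.7]
grip_width: 22.0
clock: 43.3
ee_pos: [598.6, 244.2, 62.5]
tool_rot: [[0.985, 0.175, 0.001], [0.175, -0.985, -0.001], [0.001, 0.001, -1.0]]
force: [-7.3, -1.3, 20.0]
grip_width: 22.1
s(tool y, mm) 12.7  off(tool x) 0.2 z 62.5 F_tool [ -7.4   0.  -20. ]
```

Seated at z 62.5 with 20 N, as predicted. Release, rise and check.

```bash
python3 -m pendant '[[0,0,0,0,0,0,1],[0,0,0,0,0,0,0.7],[0,0,0,0,0,0,0.3],[0,0,0,0,0,0,0],[0,0,0,0,0,0,-0.5],[0,0,0,0,0,0,-1],[0,0,0,0,0,0,-1],[0,0,0,0,0,0,-1]]'; python3 -m pendant '[[0,0,-1,0,0,0,-1],[0,0,-3,0,0,0,-1],[0,0,-6,0,0,0,-1],[0,0,-10,0,0,0,-1],[0,0,-12,0,0,0,-1],[0,0,-12,0,0,0,-1],[0,0,-12,0,0,0,-1],[0,0,-12,0,0,0,1]]'
python3 - <<'E'
from h import *
c=snap("wrist"); save(c,"w13.png"); P=cloud(c); Z=P[...,2]; m=(Z>75)&(Z<125)&(np.hypot(P[...,0]-598,P[...,1]-244)<20); print(m.sum(),np.percentile(Z[m],[10,50,90]),np.median(P[m],0))
plan(431,230,120)
E
```

```text
clock: 44.3
ee_pos: [598.6, 244.2, 62.5]
tool_rot: [[0.985, 0.175, 0.001], [0.175, -0.985, -0.001], [0.001, 0.001, -1.0]]
force: [1.2, 0.6, 0.7]
grip_width: 85.5
clock: 45.3
ee_pos: [598.0, 243.9, 181.4]
tool_rot: [[0.985, 0.175, -0.0], [0.175, -0.985, -0.002], [-0.0, 0.002, -1.0]]
force: [-0.1, -0.2, 0.1]
grip_width: 69.8
859 [86.33899332 91.65901488 92.62332793] [600.09614106 243.66949289  91.65901488]
rows: [-16.69, -1.55, 6.15] [0.1, 0.0, -0.0] n>= 2.9 yaw -79.9 -> -79.9 j6 60.5 -> 54.6
```

View pics/w13.png

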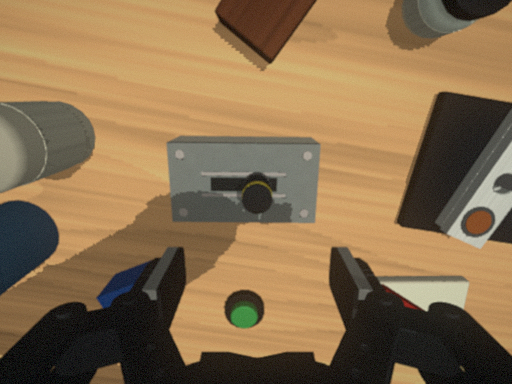

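Pin head is down on the plate (257,193), head top z 91.7. Checking the stack from the top, then moving over the button with shut fingers.

```bash
python3 -m pendant '[[-16.7,-1.5,2,0,0,0,1],[-16.7,-1.5,6,0,0,0,1],[-16.7,-1.5,6,0,0,0,1],[-16.7,-1.5,6,0,0,0,1],[-16.7,-1.5,6,0,0,0,1],[-16.7,-1.5,6,0,0,0,1],[-16.7,-1.5,6,0,0,0,1],[-16.7,-1.5,6,0,0,0,1]]'
python3 - <<'E'
from h import *
c=snap("top"); save(c,"t4.png"); P=cloud(c); Z=P[...,2]
for nm,x,y,lo,hi,z in(("stack",637.5,14.5,33,50,39),("blank",453.7,30.5,22,34,27)):
  m=(np.hypot(P[...,0]-x,P[...,1]-y)<90)&(Z>lo)&(Z<hi); v,u=np.where(m); r=cv2.minAreaRect(onplane(c,np.c_[u,v],z)[:,:2].astype(np.float32)); print(nm,r,np.percentile(Z[m],[10,50,90]))
cv2.imwrite("pics/t4b.png",cv2.resize(c["image"][90:290,80:400,::-1],(800,500)))
plan(431.2,230,30)
E
```

```text
clock: 46.35
ee_pos: [431.5, 229.5, 121.5]
tool_rot: [[0.985, 0.174, -0.0], [0.174, -0.985, -0.002], [-0.0, 0.002, -1.0]]
force: [1.6, 0.8, -0.5]
grip_width: 0.1
stack ((635.4747314453125, 15.66511344909668), (39.94191360473633, 130.58087158203125), 75.52067565917969) [35.23412697 39.78156188 44.04045305]
blank ((453.1426086425781, 30.985157012939453), (98.12031555175781, 125.46898651123047), 7.123445987701416) [23.38478327 27.16554517 31.22840929]
rows: [0.0, -0.07, 9.14] [0.1, 0.0, -0.0] n>= 1.5 yaw -80.0 -> -80.0 j6 48.8 -> 48.8
```

View pics/t4b.png

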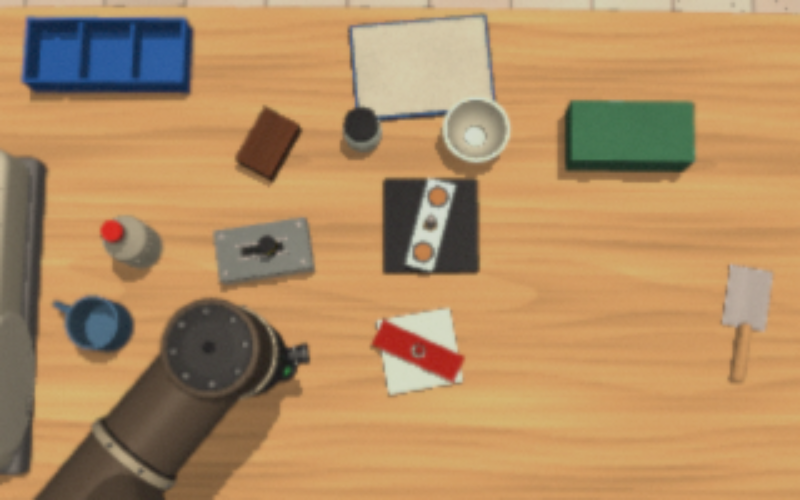

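Table is clear, with both holders stacked and the blank parked. Pressing the button.

```bash
python3 -m pendant '[[0,0,4,0,0,0,1],[0,0,7,0,0,0,1],[0,0,8.5,0,0,0,1],[0,0,9.2,0,0,0,1],[0,0,9.4,0,0,0,1],[0,0,9.4,0,0,0,1],[0,0,9.4,0,0,0,1],[0,0,9.4,0,0,0,1]]';  python3 -m pendant '[[0,0,0.1,0,0,0,1],[0,0,0.2,0,0,0,1],[0,0,0.3,0,0,0,1],[0,0,0.4,0,0,0,1],[0,0,0.5,0,0,0,1],[0,0,0.5,0,0,0,1],[0,0,0.5,0,0,0,1],[0,0,0.5,0,0,0,1]]'
```

```text
clock: 47.4
ee_pos: [431.5, 229.5, 27.9]
tool_rot: [[0.985, 0.174, 0.0], [0.174, -0.985, -0.001], [0.0, 0.001, -1.0]]
force: [1.2, 0.2, -1.1]
grip_width: 0.1
clock: 48.4
ee_pos: [431.5, 229.5, 22.9]
tool_rot: [[0.985, 0.174, 0.0], [0.174, -0.985, -0.001], [0.0, 0.001, -1.0]]
force: [0.6, 0.4, 0.7]
grip_width: 0.3
```

```bash
python3 -m pendant '[[0,0,0.1,0,0,0,1],[0,0,0.2,0,0,0,1],[0,0,0.3,0,0,0,1],[0,0,0.4,0,0,0,1],[0,0,0.4,0,0,0,1],[0,0,0.4,0,0,0,1],[0,0,0.4,0,0,0,1],[0,0,0.4,0,0,0,1]]';  python3 -m pendant '[[0,0,0.1,0,0,0,1],[0,0,0.2,0,0,0,1],[0,0,0.3,0,0,0,1],[0,0,0.4,0,0,0,1],[0,0,0.4,0,0,0,1],[0,0,0.4,0,0,0,1],[0,0,0.4,0,0,0,1],[0,0,0.4,0,0,0,1]]'
```

```text
clock: 49.4
ee_pos: [431.6, 229.6, 19.0]
tool_rot: [[0.985, 0.174, 0.001], [0.174, -0.985, -0.001], [0.0, 0.001, -1.0]]
force: [-0.1, 0.5, 3.6]
grip_width: 0.3
clock: 50.4
ee_pos: [431.7, 229.6, 15.8]
tool_rot: [[0.985, 0.175, 0.001], [0.175, -0.985, -0.001], [0.001, 0.001, -1.0]]
force: [-5.8, -2.1, 17.3]
grip_width: 0.1
```

```bash
python3 -m pendant '[[0,0,0.1,0,0,0,1],[0,0,0.1,0,0,0,1],[0,0,-1,0,0,0,1],[0,0,-4,0,0,0,1],[0,0,-9,0,0,0,1],[0,0,-14,0,0,0,1],[0,0,-18,0,0,0,1],[0,0,-18,0,0,0,1]]'
python3 - <<'E'
from h import *
c=snap("wrist"); P=cloud(c); hsv=cv2.cvtColor(c["image"],cv2.COLOR_RGB2HSV)
m=(hsv[...,0]>40)&(hsv[...,0]<80)&(hsv[...,1]>120)&(np.hypot(P[...,0]-431,P[...,1]-230)<30); print("btn z",np.nanmedian(P[m][:,2]),m.sum())
c=snap("top"); P=cloud(c); Z=P[...,2]
for nm,x,y,r,lo,hi in(("pin",598.5,244,14,80,130),("stack",637.5,14.5,80,33,50),("blank",453.7,30.5,75,22,34)):
  m=(np.hypot(P[...,0]-x,P[...,1]-y)<r)&(Z>lo)&(Z<hi); print(nm,m.sum(),np.median(P[m],0) if m.any() else None)
print(status.sense()["clock"],np.round(status.sense()["ee_pos"],1))
order.hand_in()
E
```

```text
clock: 51.4
ee_pos: [432.7, 230.9, 199.0]
tool_rot: [[0.985, 0.175, 0.005], [0.175, -0.985, 0.004], [0.006, -0.003, -1.0]]
force: [0.6, 1.0, -0.3]
grip_width: 0.1
btn z 22.27136047600618 1130
pin 43 [598.27368778 245.1328891   91.49077096]
stack 349 [633.01854218  15.18387141  39.55624248]
blank 352 [453.41253866  31.29305915  27.22903554]
51.5 [431.1 229.6 195.7]
the job is handed in; nothing more can be done
```

I did every step in the order asked and handed the job in at 51.5 s. The hand-in itself gives no verdict.

- **Blank:** it hangs on the red parking post, with its top at z = 27, lying on the base.
- **Holders:** only two were on the bench, and both lie flat in one stack on the steel post. The stack top is at z ≈ 39.5, where 39 was expected. I saw no holder get knocked aside.
- **Pin:** it slid about 34 mm along the slot, dropped into the hidden hole roughly 13 mm from the slot middle, and was pushed home with 20 N. Its head top reads z ≈ 91.5, where 92 is fully home.
- **Scan button:** I pressed it about 6 mm, to a hard stop at 17 N (about 5 N is needed). It sprang back to z = 22.3, against 21.5 before the press.
- **Bystanders:** they looked undisturbed in the last overhead picture, taken just before the button press.

No check failed. The one disagreement was depth readings on the holders while gripped: they came out about 5 mm off. The spacing of the amber windows contradicted those readings, and both holders threaded with almost no force.

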